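# Clear the worktop after cooking

### The arm

A 6-joint arm with a two-finger parallel gripper is mounted at the origin on a cart in front of the work surface, level with it; the furniture and walls round the work are solid. World frame = base frame: x ahead of the robot, y to its left, z up, the work surface at z = 0. Lengths are in m, angles in rad, forces in N, time in s.
With the tool pointing down it reaches from about 0.275 to 0.825 m from the base axis. Payload 5.2 kg.
Tool frame: the origin (TCP) lies at the very end of the fingers, on their centre line; the grasp point (between the pads) lies 19 mm behind it; z points along the fingers, y is the line along which they close (so a half turn about z gives the same grasp; the last joint's range is limited). The gripper opens to 93 mm and grips with 3 to 60 N. Pads are 15 mm wide; open, the fingers measure 128 mm over their backs; the gripper's body (75 mm by 188 mm) begins 65 mm behind the grasp point.
Start: joints at [0.988, 0.259, 1.535, -0, 1.348, -0.203], TCP at [0.204, 0.511, 0.19] pointing down, gripper open.
Joint ranges: [-3.14, 3.14], [-0.91, 2.08], [0.19, 2.58], [-1.22, 4.36], [0.22, 2.71], [-3.12, 3.12]. Speed limits (rad/s): [2.57, 2.57, 3.14, 3.14, 3.14, 3.14].

### API

Orientations are given as a rotation vector (axis times angle).
In Python, from station import read_state, read_camera, sign_off gives the robot as it stands.
- The arm moves only by the tool send_rows, never from a script. Its argument "targets" is one flat list of numbers, 5 for each row, row after row: the shift along the tool's x, y, z in cm, then the turn about the tool's z in rad, then the opening, from 0 (shut) to 1 (fully open). A call has 1 to 20 rows; each row shifts and turns the commanded pose from where the row before left it, along the tool's axes as they then stand; what a row does not reach is not made up. A row lasts 1/8 s, in which the tool goes at most 62.5 mm and 10.7 degrees, less where a joint would pass 70% of its speed; a pose out of reach is approached as far as the arm can. A call with a gripper value outside its range is refused whole. The fingers move at their own pace and stop on an object; "force" is the grip in N (left out, the last holds). Time passes only in rows, so rows that do not move let the fingers close. It gives the time, the measured TCP pose, the force, the opening and the grip force at its end, in the units of the state.
- read_state(): the state, without advancing time (a new reading comes with each control period).
- read_camera(name): name is "side" or "top"; returns a dict with "frame" (480x640x3 uint8, red, green, blue), "fx", "fy", "cx", "cy" (pixels), "k1" (the pictures are not rectified: a ray, as slopes to the right and down, at radius r is drawn at 1 + k1 r^2 times it, then the intrinsics apply), "R" (3x3) and "t" (3): a world point X has camera coordinates R X + t. Camera axes: x right, y down, z forward; pixel columns grow to the right and rows downward; lengths in m; the calibration is good to about 2 mm. A picture is of the moment at which its call begins. There is no depth.
- sign_off(): hands the job in; it is judged then, once.
The state is a dict: "time": time; "joint_positions": joint angles; "joint_vel": joint speeds; "joint_torque": joint torques, N m; "tcp_pos": TCP position; "eef_rot": TCP orientation; "wrist_force": force on the tool from outside, world axes, zero at the start; "wrist_torque": the same for the moment, N m; "finger_gap": finger opening in m; "grip_force": force on a finger pad.
Only numpy, scipy, OpenCV 4.12 (cv2) and the standard library are available. Lean on these libraries where they do the work, as an engineer would, in place of code of your own. Each camera call takes 0.05 s, during which the arm holds its last target. There are 200 camera calls.

### The job

Clear away what was left out near the front of the worktop, at the left and right ends of the work: stand the two spice jars upright in free bays of the wooden spice caddy, one jar to a bay; lay the peeler and the teaspoon flat in the grey utensil tray, both lengthwise and neither on top of the other; and put the garlic in the white bowl. Set each thing down rather than dropping it; the little ceramic shaker stays out, so do not disturb it, nor the jar that already stands in the caddy.

Things in the scene. Friction and masses are not known exactly. Their poses are not given: they have to be found in the camera images.
- spice_a: glass spice jar with a red and orange cap, round, 44 mm across, 98 mm tall (glass 42 mm across up to 78 mm, cap above it), about 0.11 kg, standing loose near the worktop's front edge, at the left or right end of the work; origin at the centre of its underside, z up
- spice_b: glass spice jar with a green cap, round, 44 mm across, 99 mm tall (glass 42 mm across up to 79 mm, cap above it), about 0.11 kg, standing loose near the worktop's front edge, at the left or right end of the work; origin at the centre of its underside, z up
- peeler: vegetable peeler with a dark green handle, 170 mm long, lying flat and loose; origin at the middle of its length on its underside. Its x axis runs along it: handle from x = -85 to +20 mm (26 mm wide, 20 mm high), thin steel blade from there to x = +85 mm (14 mm wide, 6 mm high). 0.08 kg
- teaspoon: metal teaspoon, 138 mm long, lying flat and loose; origin at the middle of its length on its underside. Its x axis runs along it: the bowl of the spoon is centred at x = +45 mm, 28 mm wide, its rim 7 mm above the surface; the handle runs to x = -69 mm and arches up to 11 mm at x = 0. For the fingers it narrows evenly from 28 mm at x = +45 to 13 mm at x = -57 mm (wider than the handle looks). 0.02 kg
- garlic: whole garlic bulb, about 56 mm across and 56 mm high, narrowing to its top, 0.034 kg, loose on the worktop; origin at the centre of its underside, z up
- spice_caddy: square wooden spice caddy, open at the top, fixed, 150 by 150 mm; origin at the centre of its underside. Four bays, centres at x = +-36 and y = +-36 mm of its frame, each 66 by 66 mm inside; the bays' floor is 8 mm above the origin, the cross between the bays (6 mm thick) reaches 28 mm, the outer walls 40 mm. The bay at x = +36, y = +36 mm (the far left one) is taken by caddy_jar; the other three are free
- utensil_tray: shallow open tray of grey plastic, fixed, 212 mm (x) by 142 mm (y) outside, 200 mm by 130 mm inside, floor 5 mm above the origin, rim 28 mm above it; origin at the centre of its underside. Its length runs along its x axis
- bowl: round white ceramic bowl, fixed and empty, 140 mm across the rim, 50 mm high, 4 mm wall, inner floor about 5 mm above the origin; origin at the centre of its underside. Note: wall cabinets hang over the back of the worktop: from world x = 0.61 m on, 0.45 m above the surface, so keep the wrist from swinging out under them
- caddy_jar: red-capped spice jar with a green label, 45 mm across, 106 mm tall, already standing loose in the caddy's far left bay; leave it there; origin at the centre of its underside
- shaker: little plain reddish ceramic shaker, round with a waist, 34 mm across, 50 mm tall, standing loose among the things left out; it stays where it is; origin at the centre of its underside

How it is judged:
At the end, for the whole second after the job is handed in: Each jar upright on the caddy's floor in its own free bay (16 mm, 0.1 rad); peeler and teaspoon flat on the tray's floor (13 mm, 0.15 rad), inside its walls, lengthwise within 0.35 rad; garlic in the bowl (within 50 mm of its centre); all released and at rest (((x of spice_a in the frame of spice_caddy between -0.052 and -0.02 m and y of spice_a in the frame of spice_caddy between -0.052 and -0.02 m) or (x of spice_a in the frame of spice_caddy between -0.052 and -0.02 m and y of spice_a in the frame of spice_caddy between 0.02 and 0.052 m) or (x of spice_a in the frame of spice_caddy between 0.02 and 0.052 m and y of spice_a in the frame of spice_caddy between -0.052 and -0.02 m)) and z of spice_a in the frame of spice_caddy between 0.002 and 0.015 m and angle between each of spice_a, spice_b's own z axis and vertical below 0.1 rad and ((x of spice_b in the frame of spice_caddy between -0.052 and -0.02 m and y of spice_b in the frame of spice_caddy between -0.052 and -0.02 m) or (x of spice_b in the frame of spice_caddy between -0.052 and -0.02 m and y of spice_b in the frame of spice_caddy between 0.02 and 0.052 m) or (x of spice_b in the frame of spice_caddy between 0.02 and 0.052 m and y of spice_b in the frame of spice_caddy between -0.052 and -0.02 m)) and z of spice_b in the frame of spice_caddy between 0.002 and 0.015 m and y of peeler in the frame of utensil_tray between -0.063 and 0.063 m and x of peeler in the frame of utensil_tray between -0.02 and 0.02 m and z of peeler in the frame of utensil_tray between 0 and 0.013 m and angle between each of peeler, teaspoon's own z axis and vertical below 0.15 rad and angle between the x axis of each of peeler, teaspoon and the x axis of utensil_tray, either way round below 0.35 rad and y of teaspoon in the frame of utensil_tray between -0.063 and 0.063 m and x of teaspoon in the frame of utensil_tray between -0.036 and 0.036 m and z of teaspoon in the frame of utensil_tray between 0 and 0.013 m and horizontal distance between garlic and bowl below 0.05 m and z of garlic in the frame of bowl between 0 and 0.06 m and contact force between each of spice_a, spice_b, peeler, teaspoon, garlic and the fingers below 0.05 N and linear speed of each of spice_a, spice_b, peeler, teaspoon, garlic below 0.02 m/s and angular speed of each of spice_a, spice_b, peeler, teaspoon, garlic below 0.3 rad/s); the robot touches nothing.
It fails at once if a thing is dropped or flung: it moves faster than 0.7 m/s without the fingers on it (a fall of about 25 mm) ((linear speed of spice_a above 0.7 m/s and contact force between spice_a and the fingers below 0.02 N) or (linear speed of spice_b above 0.7 m/s and contact force between spice_b and the fingers below 0.02 N) or (linear speed of peeler above 0.7 m/s and contact force between peeler and the fingers below 0.02 N) or (linear speed of teaspoon above 0.7 m/s and contact force between teaspoon and the fingers below 0.02 N) or (linear speed of garlic above 0.7 m/s and contact force between garlic and the fingers below 0.02 N)).
It fails at once if the jar already in the caddy is moved more than 30 mm or tipped (distance of caddy_jar from where it was at the start of the episode above 0.03 m or angle between caddy_jar's own z axis and vertical above 0.35 rad).
It fails at once if the ceramic shaker is moved more than 20 mm or tipped (distance of shaker from where it was at the start of the episode above 0.02 m or angle between shaker's own z axis and vertical above 0.3 rad).
It also fails if it takes over 128 s, if anything falls off the work surface, if the arm or the gripper's body presses on something with over 40 N, if the wrist force passes 120 N, or if a joint passes its speed limit or range.

## Working session

There is one attempt and no reset: what is moved stays moved. The work goes in short steps, Python scripts to look and compute and a tool call to move; the robot and the scene stay as the last step left them, time stands still between calls to the robot, and variables do not carry over. Pictures are saved under pics/ and viewed, at most 14 in all, crops included, and the job is handed in when it is done.

Besides the shell and the picture viewer there is one more tool, called after "Emit:" in YAML: its name, and indented under it one key for each argument. send_rows: Moves the arm, as the interface text tells. Its arguments: {"type":"object","properties":{"targets":{"type":"array","items":{"type":"number"}},"force":{"type":"number"}},"required":["targets"]}

```bash
mkdir -p pics; cat > h.py <<'E'
import numpy as np, cv2
from station import read_state, read_camera, sign_off
def snap(n,f):
    c=read_camera(n); cv2.imwrite('pics/'+f,cv2.cvtColor(c['frame'],cv2.COLOR_RGB2BGR)); np.savez('pics/'+f[:-4]+'.npz',**c); return c
def ray(c,u,v):
    K=np.array([[c['fx'],0,c['cx']],[0,c['fy'],c['cy']],[0,0,1]],float)
    x,y=cv2.undistortPoints(np.array([[[u,v]]],float),K,np.array([float(c['k1']),0,0,0]))[0,0]
    R=np.array(c['R']);t=np.array(c['t']);return -R.T@t, R.T@np.array([x,y,1])
def on(c,u,v,z):
    o,d=ray(c,u,v); return (o+d*(z-o[2])/d[2])
def proj(c,X):
    p=np.array(c['R'])@np.array(X)+np.array(c['t']);x,y=p[:2]/p[2];s=1+float(c['k1'])*(x*x+y*y)
    return c['fx']*x*s+c['cx'],c['fy']*y*s+c['cy']
E
python3 - <<'E'
from h import *
for n in('top','side'):
    c=snap(n,n+'0.png'); print(n,c['k1'],-np.array(c['R']).T@c['t'],c['fx'])
s=read_state();print(s['time'],s['tcp_pos'],s['eef_rot'],s['finger_gap'])
print(cv2.Rodrigues(np.array(s['eef_rot']))[0].round(3))
E
```

```text
top 0.00024278966184654774 [ 0.16393279 -0.01777728  1.35602112] 586.7930029503289
side -0.12208349986922455 [ 0.1962387  -0.97974208  0.83383313] 574.9404104745704
0.1 [0.20359866 0.51037372 0.18920896] [-5.92882630e-01 -3.08453915e+00  2.32282411e-03] 0.09302764483902513
[[-0.929  0.371 -0.001]
 [ 0.371  0.929 -0.001]
 [ 0.    -0.002 -1.   ]]
```

View pics/top0.png

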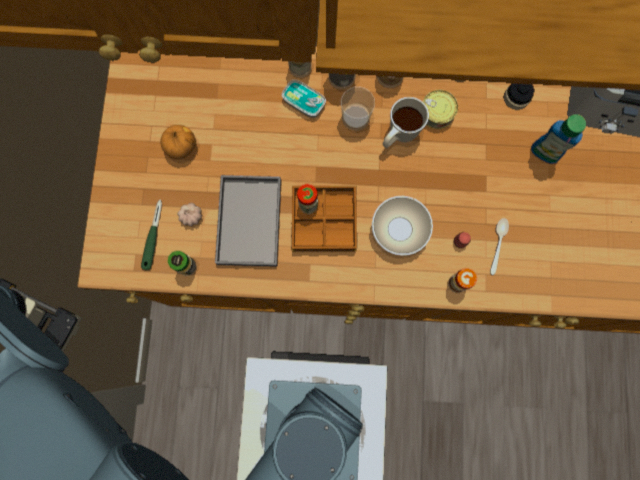

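View pics/side0.png

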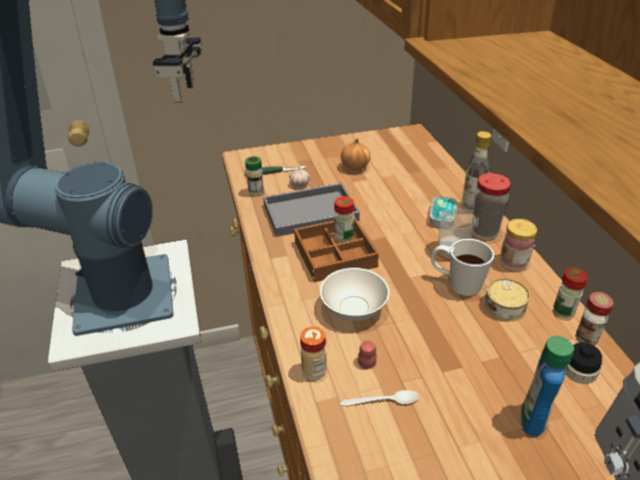

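The top view shows the peeler (147,268)-(160,201), green jar cap (179,261), garlic (189,215), tray (217-281,176-267), caddy (292-357,186-251), bowl (402,226), shaker (463,240), orange jar cap (465,279) and spoon (503,226)-(494,273). The side view agrees. Next I measure them.

```bash
cat > m.py <<'E'
from h import *
c=dict(np.load('pics/top0.npz')); f=c['frame']; hsv=cv2.cvtColor(f,cv2.COLOR_RGB2HSV)
def comp(mask,box):
    x0,y0,x1,y1=box; m=np.zeros(mask.shape,np.uint8); m[y0:y1,x0:x1]=mask[y0:y1,x0:x1]*255
    n,l,st,ce=cv2.connectedComponentsWithStats(m)
    i=1+np.argmax(st[1:,4]); return (l==i).astype(np.uint8),st[i],ce[i]
H,S,V=[hsv[...,i].astype(int) for i in range(3)]
g=(H>40)&(H<90)&(S>90)
low=S<75
def show(n,m,z):
    m,st,ce=m; r=cv2.minAreaRect(cv2.findContours(m,0,1)[0][0]); p=on(c,*ce,z)
    print(n,'bbox',st,'ctr',ce.round(1),'world',p.round(4),'rect world',[on(c,*q,z)[:2].round(3).tolist() for q in cv2.boxPoints(r)]); return m
show('spiceb',comp(g,(165,248,193,275)),.099)
show('spicea',comp((H<22)&(S>190)&(V>150),(450,265,480,295)),.098)
show('peelerH',comp(g,(138,220,160,275)),.015)
show('blade',comp(low,(145,195,168,228)),.004)
show('garlic',comp(S<95,(172,198,206,232)),.028)
show('spoon',comp(low,(485,212,515,280)),.006)
show('shaker',comp((S>120)&((H<5)|(H>172)),(452,228,472,252)),.045)
show('bowl',comp(low,(365,190,440,262)),.05)
show('tray',comp(low,(212,172,286,272)),.028)
show('caddy',comp((V<175)&(S>150),(288,181,362,256)),.04)
E
python3 m.py
python3 - <<'E'
import cv2
a=cv2.imread('pics/top0.png');
l=cv2.resize(a[165:300,130:365],None,fx=3,fy=3,interpolation=2)
cv2.imwrite('pics/cl.png',l)
l=cv2.resize(a[180:300,365:525],None,fx=4,fy=4,interpolation=2)
cv2.imwrite('pics/cr.png',l)
E
```

```text
spiceb bbox [168 251  21  20 220] ctr [178.2 260.9] world [0.3451 0.3097 0.099 ] rect world [[0.344, 0.339], [0.374, 0.314], [0.347, 0.282], [0.317, 0.307]]
spicea bbox [458 268  19  20 182] ctr [467.3 278.1] world [ 0.3445 -0.3162  0.098 ] rect world [[0.324, -0.296], [0.365, -0.296], [0.368, -0.335], [0.326, -0.335]]
peelerH bbox [142 227  14  43 276] ctr [149.1 249.2] world [0.3806 0.402  0.015 ] rect world [[0.335, 0.417], [0.435, 0.409], [0.432, 0.388], [0.332, 0.395]]
blade bbox [152 200  10  28 139] ctr [156.8 213.9] world [0.4679 0.3973 0.004 ] rect world [[0.438, 0.406], [0.503, 0.4], [0.501, 0.387], [0.436, 0.394]]
garlic bbox [178 203  23  23 388] ctr [189.3 214.1] world [0.4664 0.3144 0.028 ] rect world [[0.459, 0.35], [0.503, 0.323], [0.474, 0.28], [0.43, 0.306]]
spoon bbox [490 219  19  56 345] ctr [498.9 242.1] world [ 0.4472 -0.4112  0.006 ] rect world [[0.374, -0.378], [0.507, -0.41], [0.502, -0.437], [0.368, -0.404]]
shaker bbox [455 233  14  14 107] ctr [461.7 239.5] world [ 0.44   -0.3153  0.045 ] rect world [[0.44, -0.295], [0.461, -0.323], [0.44, -0.337], [0.419, -0.31]]
bowl bbox [ 372  196   61   60 2886] ctr [401.8 225.3] world [ 0.4638 -0.1773  0.05  ] rect world [[0.529, -0.107], [0.537, -0.245], [0.399, -0.248], [0.391, -0.112]]
tray bbox [ 215  175   66   91 5416] ctr [247.9 220.6] world [0.459  0.1771 0.028 ] rect world [[0.353, 0.244], [0.567, 0.255], [0.569, 0.11], [0.355, 0.103]]
caddy bbox [ 288  181   74   75 3618] ctr [325.8 217.1] world [ 0.4751 -0.0031  0.04  ] rect world [[0.556, 0.09], [0.566, -0.08], [0.392, -0.088], [0.382, 0.078]]
```

View pics/cl.png

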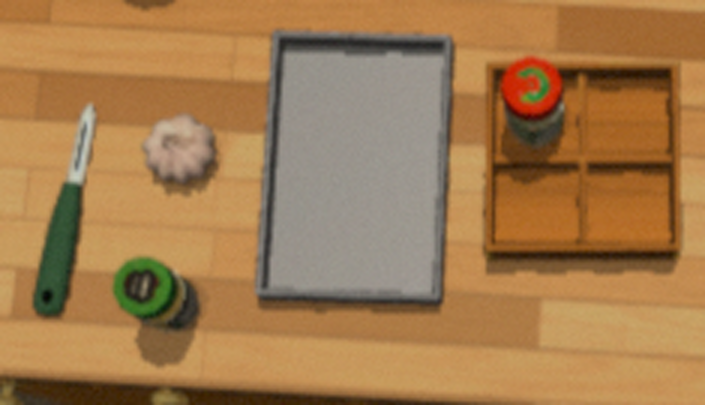

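View pics/cr.png

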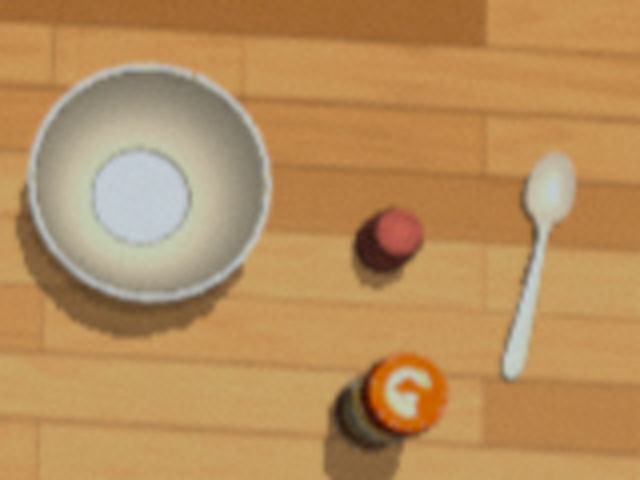

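```bash
cat > m2.py <<'E'
from h import *
c=dict(np.load('pics/top0.npz'))
L=lambda x,y:(130+(x+.5)/3-.5,165+(y+.5)/3-.5)
Rr=lambda x,y:(365+(x+.5)/4-.5,180+(y+.5)/4-.5)
def W(n,pts,z):
    P=np.array([on(c,*p,z)[:2] for p in pts]); print(n,P.mean(0).round(4),P.round(3).tolist()); return P
def yaw(a,b): d=b-a; return round(np.degrees(np.arctan2(d[1],d[0])),1),np.linalg.norm(d).round(4)
P=W('tray',[L(277,34),L(451,38),L(441,301),L(258,297)],.028); print(yaw(P[3],P[0]),yaw(P[2],P[1]),yaw(P[1],P[0]))
P=W('caddy',[L(487,64),L(679,65),L(680,252),L(485,252)],.04); print(yaw(P[3],P[0]),yaw(P[2],P[1]),yaw(P[1],P[0]))
P=W('peeler',[L(47,312),L(90,103)],.006); print(yaw(*P))
P=W('spoon',[Rr(513,380),Rr(553,152)],.006); print(yaw(*P))
W('bowl',[Rr(150,183)],.05);W('shaker',[Rr(399,231)],.05);W('a',[Rr(407,393)],.098);W('b',[L(146,287)],.099);W('garlic',[L(179,149)],.03);W('cj',[L(531,87)],.114)
s=dict(np.load('pics/side0.npz'))
for n,uv,z in [('b',(254,162),.099),('a',(313,338),.098),('garlic',(299,178),.03),('shaker',(367,346),.048),('bowl',(354,292),.05),('spoontip',(341,403),.004),('spoonend',(419,397),.006)]: print('side',n,on(s,*uv,z).round(3))
E
python3 m2.py
```

```text
tray [0.461  0.1756] [[0.563, 0.247], [0.568, 0.111], [0.359, 0.103], [0.354, 0.242]]
(np.float64(1.4), np.float64(0.2091)) (np.float64(2.2), np.float64(0.2088)) (np.float64(92.0), np.float64(0.1369))
caddy [0.475  0.0013] [[0.545, 0.08], [0.553, -0.069], [0.406, -0.077], [0.397, 0.071]]
(np.float64(3.4), np.float64(0.1483)) (np.float64(3.0), np.float64(0.1475)) (np.float64(93.1), np.float64(0.1491))
peeler [0.42   0.4011] [[0.336, 0.408], [0.504, 0.394]]
(np.float64(-4.7), np.float64(0.1687))
spoon [ 0.4381 -0.4089] [[0.369, -0.397], [0.507, -0.421]]
(np.float64(-9.7), np.float64(0.1393))
bowl [ 0.4638 -0.178 ] [[0.464, -0.178]]
shaker [ 0.4442 -0.3201] [[0.444, -0.32]]
a [ 0.345  -0.3142] [[0.345, -0.314]]
b [0.3463 0.3095] [[0.346, 0.31]]
garlic [0.4654 0.3138] [[0.465, 0.314]]
cj [0.5079 0.0411] [[0.508, 0.041]]
side b [0.351 0.308 0.099]
side a [ 0.346 -0.318  0.098]
side garlic [0.467 0.308 0.03 ]
side shaker [ 0.445 -0.319  0.048]
side bowl [ 0.465 -0.178  0.05 ]
side spoontip [ 0.374 -0.395  0.004]
side spoonend [ 0.508 -0.422  0.006]
```

Emit:
send_rows:
  targets: [0,0,0,-0.127,0.75,0,0,0,-0.127,0.75,0,0,0,-0.127,0.75,-2.4,-3.35,0,0,0.75,-2.4,-3.35,0,0,0.75,-2.4,-3.35,0,0,0.75,-2.4,-3.35,0,0,0.75,-2.4,-3.35,0,0,0.75,-2.4,-3.35,0,0,0.75,0,0,0,0,0.75]
  force: 15

```text
time: 1.35
tcp_pos: [0.3493, 0.3081, 0.1896]
eef_rot: [-0.004, -3.141, 0.001]
wrist_force: [-1.1, 1.0, -0.1]
finger_gap: 0.0699
grip_force: 0.0
```

Emit:
send_rows:
  targets: [0,0.1,4,0,0.75,0,0,4,0,0.75,0,0,3.5,0,0.75,0,0,2.8,0,0.75,0,0,0,0,0.75,0,0,0,0,0.4,0,0,0,0,0.4,0,0,0,0,0.4,0,0,0,0,0.4,0,0,0,0,0.4]
  force: 15

```text
time: 2.6
tcp_pos: [0.3489, 0.3115, 0.0478]
eef_rot: [-0.002, 3.14, 0.002]
wrist_force: [-0.1, 0.0, 7.1]
finger_gap: 0.0425
grip_force: 15.0
```

Emit:
send_rows:
  targets: [0,0,-2,0,0.3,0,0,-3,0,0.3,0,0,-3,0,0.3,-0.6,-2,0,0,0.3,-1.2,-3.7,0,0,0.3,-1.3,-4,0,0,0.3,-1.3,-4,0,0,0.3,-1.3,-4,0,0,0.3,-1.3,-4,0,0,0.3,-1.2,-3.5,0,0,0.3,-0.6,-2.5,0,0,0.3,0,0,0,0,0.3]

```text
time: 4.1
tcp_pos: [0.4365, 0.0327, 0.1266]
eef_rot: [-0.003, -3.141, 0.0]
wrist_force: [-0.5, 0.2, 0.2]
finger_gap: 0.0427
grip_force: 15.0
```

```bash
python3 - <<'E'
from h import *
a=snap('side','s1.png')['frame']; t=snap('top','t1.png')['frame']
x=cv2.resize(a[110:310,230:430],(400,400)); y=cv2.resize(t[150:290,230:370],(400,400))
cv2.imwrite('pics/v1.png',np.hstack([x,y])[...,::-1])
E
```

```text
(no output)
```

View pics/v1.png

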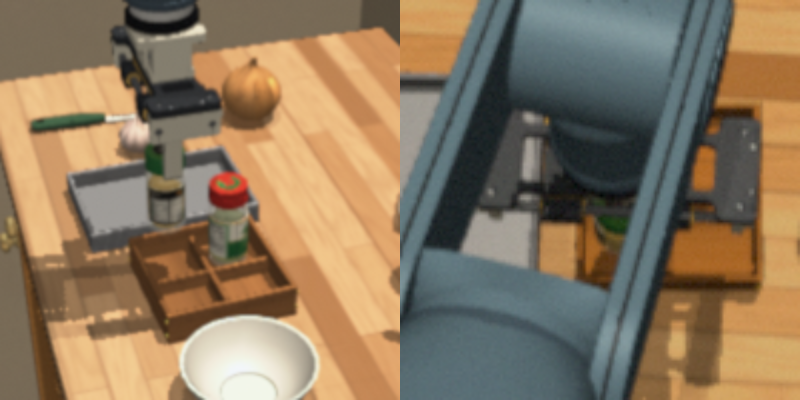

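The side crop shows the jar held upright at (165,190) above the near left bay, and the caddy jar is untouched. I lower it now.

Emit:
send_rows:
  targets: [0,0.2,3,0,0.3,0,0,2,0,0.3,0,0,1,0,0.3,0,0,0.6,0,0.3,0,0,0.4,0,0.3,0,0,0,0,0.3,0,0,0,0,0.3]

```text
time: 5.08
tcp_pos: [0.4368, 0.036, 0.0574]
eef_rot: [-0.002, 3.141, -0.0]
wrist_force: [-0.6, 0.1, -1.4]
finger_gap: 0.0427
grip_force: 15.0
```

Emit:
send_rows:
  targets: [0,0,0.15,0,0.3,0,0,0.1,0,0.3,0,0,0,0,0.3]

```text
time: 5.45
tcp_pos: [0.4378, 0.0361, 0.0557]
eef_rot: [-0.002, 3.139, -0.0]
wrist_force: [-0.9, 1.3, 8.2]
finger_gap: 0.043
grip_force: 15.0
```

Emit:
send_rows:
  targets: [0,0,0,0,0.57,0,0,0,0,0.57,0,0,0,0,0.57,0,0,-2,0,0.57,0,0,-3,0,0.57,0,0,-4,0,0.57,-0.4,3.5,0,0,0.57,-0.4,4,0,0,0.7,-0.4,4,0,0,0.85,-0.4,4,0,0,0.85,-0.4,4,0,0,0.85,-0.4,4,0,0,0.85,-0.4,4,0,0,0.85,0,0,0,0,0.85,0,0,0,0,0.85]

```text
time: 7.32
tcp_pos: [0.4637, 0.3106, 0.1439]
eef_rot: [0.003, -3.141, 0.002]
wrist_force: [0.2, 0.5, -0.5]
finger_gap: 0.0791
grip_force: 0.0
```

```bash
python3 - <<'E'
from h import *
a=snap('side','s2.png')['frame']; t=snap('top','t2.png')['frame']
x=cv2.resize(a[110:310,230:430],(400,400)); y=cv2.resize(t[180:320,130:270],(400,400))
cv2.imwrite('pics/v2.png',np.hstack([x,y])[...,::-1])
E
```

```text
(no output)
```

View pics/v2.png

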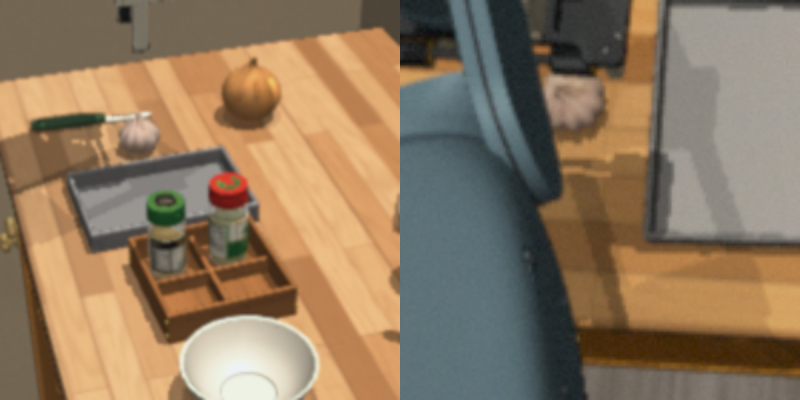

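The jar stands upright in the near left bay at (167,235) in the side crop. The garlic is untouched, so it goes next.

Emit:
send_rows:
  targets: [-0.2,0.15,4,0,0.85,0,0,4,0,0.85,0,0,3,0,0.85,0,0,1.7,0,0.85,0,0,0,0,0.85,0,0,0,0,0.4,0,0,0,0,0.4,0,0,0,0,0.4,0,0,0,0,0.4,0,0,0,0,0.4]
  force: 8

```text
time: 8.68
tcp_pos: [0.4662, 0.3127, 0.0176]
eef_rot: [-0.002, 3.141, 0.0]
wrist_force: [0.1, -0.7, 0.9]
finger_gap: 0.0383
grip_force: 0.0
```

Emit:
send_rows:
  targets: [0,0,0,0,0.2,0,0,0,0,0.2,0,0,0,0,0.2,0,0,0,0,0.2]
  force: 8

```text
time: 9.18
tcp_pos: [0.4684, 0.3153, 0.0199]
eef_rot: [-0.001, 3.136, 0.008]
wrist_force: [-1.8, 6.0, 11.3]
finger_gap: 0.0188
grip_force: 6.5
```

Emit:
send_rows:
  targets: [0,0,0,0,0.85,0,0,0,0,0.85,0,0,0,0,0.85,0,0,0,0,0.85,0,0,-4,0,0.85,0,0,-4,0,0.85,0,0,-2,0,0.85,5,0,0,0,0.85,5,0,0,0,0.85,0,0,0,0,0.85]

```text
time: 10.42
tcp_pos: [0.3623, 0.3119, 0.117]
eef_rot: [0.005, -3.139, 0.002]
wrist_force: [0.8, 0.4, -0.6]
finger_gap: 0.0789
grip_force: 0.0
```

```bash
python3 - <<'E'
from h import *
a=snap('side','s3.png')['frame']; t=snap('top','t3.png')['frame']
x=cv2.resize(a[130:230,240:340],(400,400)); y=cv2.resize(t[170:290,130:250],(400,400))
cv2.imwrite('pics/v3.png',np.hstack([x,y])[...,::-1])
E
```

```text
(no output)
```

View pics/v3.png

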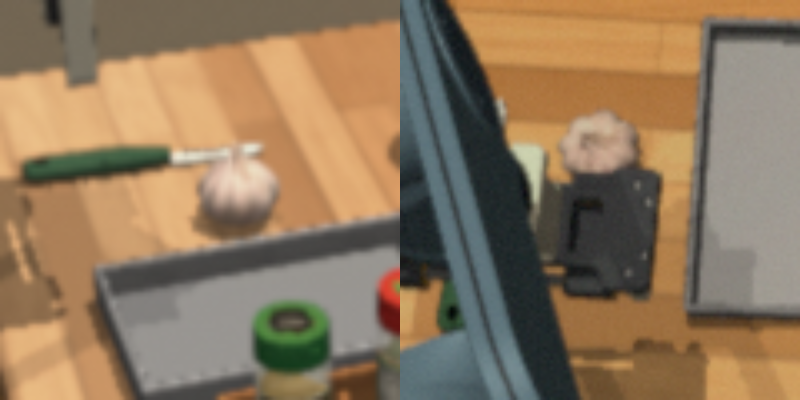

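Garlic is still upright, at about (190,213) in the top view, world (.468,.312). The grip was too high, so I regrasp lower.

Emit:
send_rows:
  targets: [-5,0,0,0,0.85,-5.5,0.05,0,0,0.85,0,0,4,0,0.85,0,0,4,0,0.85,0,0,2,0,0.85,0,0,0.9,0,0.85,0,0,0,0,0.85,0,0,0,0,0.45,0,0,0,0,0.45,0,0,0,0,0.45,0,0,0,0,0.45,0,0,0,0,0.45]
  force: 8

```text
time: 12.02
tcp_pos: [0.4712, 0.3133, 0.0087]
eef_rot: [-0.002, 3.141, 0.001]
wrist_force: [0.4, 0.5, 0.6]
finger_gap: 0.0428
grip_force: 0.5
```

Emit:
send_rows:
  targets: [0,0,0,0,0.3,0,0,0,0,0.3,0,0,0,0,0.3]
  force: 8

```text
time: 12.4
tcp_pos: [0.4713, 0.3134, 0.0087]
eef_rot: [-0.002, 3.141, 0.001]
wrist_force: [0.4, 1.1, 2.8]
finger_gap: 0.0351
grip_force: 7.0
```

Emit:
send_rows:
  targets: [0,0,0,0,0.8,0,0,0,0,0.8,0,0,0,0,0.8,0.2,0,0.5,0,0.8,0,0,0,0,0.8,0,0,0,0,0.5,0,0,0,0,0.5,0,0,0,0,0.5,0,0,0,0,0.4,0,0,0,0,0.4,0,0,0,0,0.4]
  force: 8

```text
time: 13.78
tcp_pos: [0.4692, 0.3131, 0.0036]
eef_rot: [-0.002, 3.141, 0.0]
wrist_force: [0.3, -1.1, 2.0]
finger_gap: 0.0444
grip_force: 6.6
```

Emit:
send_rows:
  targets: [0,0,0,0,0.3,0,0,0,0,0.3,0,0,-0.5,0,0.3,0,0,-1,0,0.3,0,0,0,0,0.3]
  force: 8

```text
time: 14.4
tcp_pos: [0.4698, 0.3135, 0.0195]
eef_rot: [-0.002, 3.14, 0.001]
wrist_force: [0.8, -0.1, -0.2]
finger_gap: 0.0279
grip_force: 0.0
```

Emit:
send_rows:
  targets: [0,0,0,0,0.85,0,0,0,0,0.85,0,0,0,0,0.85,0,0,0,0,0.85,0,0,-4,0,0.85,0,0,-4,0,0.85,0,0,-2,0,0.85,5,-5,0,0,0.85,5,-5,0,0,0.85,5,-5,0,0,0.85,0,0,0,0,0.85]

```text
time: 15.78
tcp_pos: [0.3322, 0.1783, 0.1177]
eef_rot: [-0.001, -3.138, 0.002]
wrist_force: [1.0, 1.1, 0.7]
finger_gap: 0.0788
grip_force: 0.0
```

```bash
python3 - <<'E'
from h import *
c=snap('side','s4.png');a=c['frame']; ct=snap('top','t4.png');t=ct['frame']
x=cv2.resize(a[140:200,260:340],(533,400),interpolation=2); y=cv2.resize(t[192:232,170:210],(266,400)[::-1] and (266,266),interpolation=2)
y=cv2.copyMakeBorder(y,0,134,0,0,0)
cv2.imwrite('pics/v4.png',np.hstack([x,y])[...,::-1])
g=lambda f,b:cv2.cvtColor(f,cv2.COLOR_RGB2HSV)[b[1]:b[3],b[0]:b[2]]
for cc,b in((ct,(172,192,208,234)),(c,(280,160,325,195))):
    h=g(cc['frame'],b); m=((h[...,1]<95)).astype(np.uint8)
    n,l,st,ce=cv2.connectedComponentsWithStats(m);i=1+np.argmax(st[1:,4]);u=ce[i]+b[:2];print(st[i],u,on(cc,*u,.027).round(4))
E
```

```text
[   0    6   36   36 1209] [189.94871795 216.6757651 ] [0.4606 0.3126 0.027 ]
[  0   5  30  22 381] [297.40944882 175.40419948] [0.4668 0.3273 0.027 ]
```

View pics/v4.png

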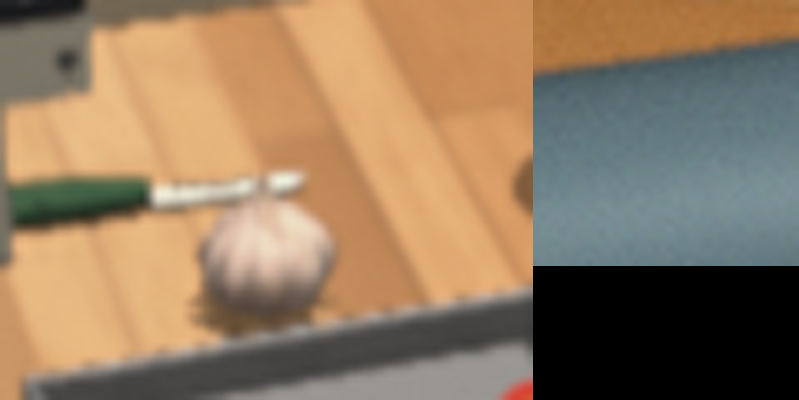

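The side crop shows the garlic upright at about full pixel (300,178). The arm hides it from above, so I move the arm aside to measure it.

Emit:
send_rows:
  targets: [0,-5,-1,0,0.85,0,-5,-1,0,0.85,0,-5,-1,0,0.85,0,-5,0,0,0.85,0,0,0,0,0.85]

```text
time: 16.5
tcp_pos: [0.3391, -0.0231, 0.1492]
eef_rot: [0.008, 3.14, -0.002]
wrist_force: [0.4, 1.2, 0.0]
finger_gap: 0.0791
grip_force: 0.0
```

```bash
python3 - <<'E'
from h import *
c=snap('side','s5.png');a=c['frame']; ct=snap('top','t5.png');t=ct['frame']
x=cv2.resize(a[140:200,260:340],(533,400),interpolation=2); y=cv2.resize(t[192:232,170:210],(266,266),interpolation=2)
t0=np.load('pics/top0.npz')['frame'];y0=cv2.resize(t0[192:232,170:210],(266,266),interpolation=2)
cv2.imwrite('pics/v5.png',np.hstack([y,y0,])[...,::-1])
for n,f in(('now',t),('orig',t0)):
    b=(172,196,208,234);h=cv2.cvtColor(f,cv2.COLOR_RGB2HSV)[b[1]:b[3],b[0]:b[2]]
    m=(h[...,1]<95).astype(np.uint8);_,l,st,ce=cv2.connectedComponentsWithStats(m);i=1+np.argmax(st[1:,4]);u=ce[i]+b[:2];print(n,st[i],u,on(ct,*u,.025).round(4))
for u in((300,178.2),(299,178)): print(on(c,*u,.025))
for X in ([.465,.314,0],[.465,.314,.056],[.437,.314,.02],[.493,.314,.02],[.465,.286,.02],[.465,.342,.02]): print(X,np.round(proj(ct,X),1),np.round(proj(c,X),1))
E
```

```text
now [  8   7  23  23 387] [191.37726098 214.28682171] [0.467  0.3103 0.025 ]
orig [  6   7  23  23 388] [189.34278351 214.1314433 ] [0.4671 0.3151 0.025 ]
[0.47083107 0.31436561 0.025     ]
[0.46849259 0.31615432 0.025     ]
[0.465, 0.314, 0] [192.1 217.5] [298.3 186.5]
[0.465, 0.314, 0.056] [186.7 211.8] [297.4 168.6]
[0.437, 0.314, 0.02] [188.9 227.2] [287.8 181.8]
[0.493, 0.314, 0.02] [191.5 203.9] [308.1 178.6]
[0.465, 0.286, 0.02] [202.1 216.2] [300.4 185.5]
[0.465, 0.342, 0.02] [178.3 214.8] [295.6 175. ]
```

View pics/v5.png

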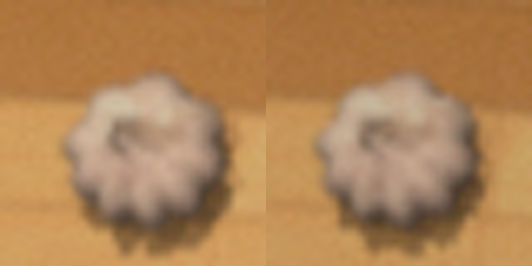

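Emit:
send_rows:
  targets: [-0.9,3,-1,0,0.85,-1.8,4.7,0,0,0.85,-1.8,4.7,0,0,0.85,-1.8,4.7,0,0,0.85,-1.8,4.7,0,0,0.85,-1.8,4.7,0,0,0.85,-1.8,4.7,0,0,0.85,-0.9,2.1,1,0,0.85,0,0,3,0,0.85,0,0,4,0,0.85,0,0,3,0,0.85,0,0,3,0,0.85,0,0,0,0,0.85]

```text
time: 18.23
tcp_pos: [0.4591, 0.315, 0.0159]
eef_rot: [0.007, -3.136, 0.003]
wrist_force: [-0.8, 0.5, 0.4]
finger_gap: 0.0787
grip_force: 0.0
```

Emit:
send_rows:
  targets: [-0.8,-0.4,1,0,0.85,0,0,0.5,0,0.85,0,0,0,0,0.7,0,0,0,0,0.62,0,0,0,0,0.6,0,0,0,0,0.57,0,0,0,0,0.54,0,0,0,0,0.54]
  force: 5

```text
time: 19.23
tcp_pos: [0.4706, 0.3097, 0.0036]
eef_rot: [-0.002, 3.141, 0.0]
wrist_force: [-0.2, 0.6, 1.0]
finger_gap: 0.0504
grip_force: 0.3
```

Emit:
send_rows:
  targets: [0,0,0,0,0.7,0.3,0,0.25,0,0.7,0,0,0,0,0.7,0,0,0,0,0.6,0,0,0,0,0.54,0,0,0,0,0.5,0,0,0,0,0.5,0,0,0,0,0.5]
  force: 5

```text
time: 20.23
tcp_pos: [0.4677, 0.3096, 0.0011]
eef_rot: [-0.002, 3.141, 0.0]
wrist_force: [0.4, -0.1, 2.4]
finger_gap: 0.0495
grip_force: 4.1
```

Contact at 49.5 mm now; I check that it holds steady.

Emit:
send_rows:
  targets: [0,0,0,0,0.4,0,0,0,0,0.4,0,0,0,0,0.4]
  force: 5

```text
time: 20.6
tcp_pos: [0.4677, 0.3096, 0.0011]
eef_rot: [-0.002, 3.141, 0.0]
wrist_force: [-0.7, 0.8, 1.5]
finger_gap: 0.0497
grip_force: 4.3
```

Emit:
send_rows:
  targets: [0,0,-0.3,0,0.4,0,0,-0.7,0,0.4,0,0,-1,0,0.4,0,0,0,0,0.4]
  force: 5

```text
time: 21.1
tcp_pos: [0.4684, 0.3099, 0.0221]
eef_rot: [-0.002, 3.14, 0.001]
wrist_force: [-0.1, 0.7, -0.2]
finger_gap: 0.0371
grip_force: 0.0
```

Emit:
send_rows:
  targets: [0,0,0,0,0.85,0,0,0,0,0.85,0,0,0,0,0.85,0,0,0,0,0.85,0,0,1.9,0,0.85,0,0,0.2,0,0.85,0,0,0.1,0,0.85,0,0,0.1,0,0.85,0,0,0,0,0.85]
  force: 5

```text
time: 22.22
tcp_pos: [0.4678, 0.3097, -0.0017]
eef_rot: [-0.002, 3.141, 0.0]
wrist_force: [0.1, -0.0, -0.3]
finger_gap: 0.0791
grip_force: 0.0
```

```bash
python3 - <<'E'
from h import *
c=snap('side','s6.png')['frame'];t=snap('top','t6.png')['frame']
x=cv2.resize(c[140:200,260:340],(533,400),interpolation=2); y=cv2.resize(t[192:232,170:210],(266,266),interpolation=2)
y=cv2.copyMakeBorder(y,0,134,0,0,0)
cv2.imwrite('pics/v6.png',np.hstack([x,y])[...,::-1]);s=read_state();print(s['wrist_force'],s['tcp_pos'])
E
```

```text
[ 0.55461375 -0.33842812 -0.55166467] [ 0.46775846  0.30965815 -0.00170551]
```

View pics/v6.png

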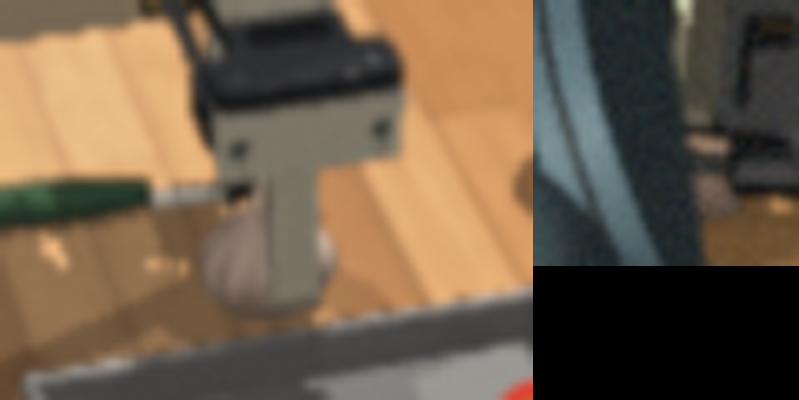

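The side crop shows the near finger at x≈293 against a garlic centre at 267. After parallax that puts the grip about 2 mm too far along +x. The floor isn't touched yet, so I can go lower.

Emit:
send_rows:
  targets: [0.2,0,0.1,0,0.85,0,0,0.1,0,0.85,0,0,0,0,0.7,0,0,0,0,0.6,0,0,0,0,0.54,0,0,0,0,0.5,0,0,0,0,0.45,0,0,0,0,0.45]
  force: 5

```text
time: 23.32
tcp_pos: [0.4656, 0.3096, -0.0041]
eef_rot: [0.002, -3.142, -0.0]
wrist_force: [0.6, 0.6, -0.8]
finger_gap: 0.0546
grip_force: 4.9
```

Emit:
send_rows:
  targets: [0,0,0,0,0.45,0,0,-0.4,0,0.45,0,0,-0.6,0,0.45,0,0,-1,0,0.45,0,0,0,0,0.45]
  force: 6

```text
time: 23.95
tcp_pos: [0.4665, 0.31, 0.0173]
eef_rot: [-0.002, 3.139, 0.001]
wrist_force: [0.2, 0.2, -1.1]
finger_gap: 0.0543
grip_force: 5.8
```

Emit:
send_rows:
  targets: [0,0,-2,0,0.45,0,0,-3.5,0,0.45,0,0,-3.5,0,0.45,0,0,-3,0,0.45,0,0,-1,0,0.45,0,-2,0,0,0.45,0,-4,0,0,0.45,0,-5,0,0,0.45,0,-5,0,0,0.45,0,-5,0,0,0.45,0,-5,0,0,0.45,0,-5,0,0,0.45,0,-5,0,0,0.45,0,-5,0,0,0.45,0,-4.5,0,0,0.45,0,-2.3,0,0,0.45,0,-1,0,0,0.45,0,0,0,0,0.45]
  force: 6

```text
time: 26.2
tcp_pos: [0.4651, -0.1785, 0.1449]
eef_rot: [-0.0, -3.14, -0.002]
wrist_force: [-1.0, -0.6, -0.9]
finger_gap: 0.0545
grip_force: 5.8
```

Emit:
send_rows:
  targets: [0.1,0,4,0,0.45,0,0,4,0,0.45,0,0,2,0,0.45,0,0,1,0,0.45,0,0,0.5,0,0.45,0,0,0,0,0.45]

```text
time: 26.95
tcp_pos: [0.4655, -0.1783, 0.0313]
eef_rot: [-0.003, 3.141, -0.001]
wrist_force: [-0.7, -0.0, 0.7]
finger_gap: 0.0544
grip_force: 5.8
```

Emit:
send_rows:
  targets: [0,0,0.3,0,0.45,0,0,0.3,0,0.45,0,0,0,0,0.45]

```text
time: 27.32
tcp_pos: [0.465, -0.1784, 0.0249]
eef_rot: [0.002, -3.141, -0.0]
wrist_force: [-0.0, -0.8, -0.2]
finger_gap: 0.0544
grip_force: 5.8
```

Emit:
send_rows:
  targets: [0,0,0.3,0,0.45,0,0,0.3,0,0.45,0,0,0,0,0.45]

```text
time: 27.7
tcp_pos: [0.4649, -0.1783, 0.0186]
eef_rot: [0.002, -3.141, -0.001]
wrist_force: [0.1, -0.6, 0.4]
finger_gap: 0.0543
grip_force: 5.8
```

Emit:
send_rows:
  targets: [0,0,0.3,0,0.45,0,0,0.2,0,0.45,0,0,0,0,0.45]

```text
time: 28.08
tcp_pos: [0.465, -0.1783, 0.0137]
eef_rot: [0.002, -3.141, -0.0]
wrist_force: [-0.5, 0.4, -1.1]
finger_gap: 0.0544
grip_force: 5.8
```

Emit:
send_rows:
  targets: [0,0,0.3,0,0.45,0,0,0.2,0,0.45,0,0,0,0,0.45]

```text
time: 28.45
tcp_pos: [0.465, -0.1783, 0.0087]
eef_rot: [0.002, -3.141, -0.0]
wrist_force: [1.0, -0.4, -0.1]
finger_gap: 0.0544
grip_force: 5.8
```

Emit:
send_rows:
  targets: [0,0,0.3,0,0.45,0,0,0.2,0,0.45,0,0,0,0,0.45]

```text
time: 28.82
tcp_pos: [0.465, -0.1784, 0.0037]
eef_rot: [0.002, -3.141, -0.0]
wrist_force: [-1.1, 0.2, -0.5]
finger_gap: 0.0544
grip_force: 5.8
```

Emit:
send_rows:
  targets: [0,0,0,0,0.63,0,0,0,0,0.66,0,0,0,0,0.66,0,0,-1,0,0.66,0,0,-3,0,0.66,0,0,-4,0,0.66,0,0,-4,0,0.66,0,0,-2,0,0.66,3,-3.4,0,0,0.75,3,-3.4,0,0,0.75,3,-3.5,0,0,0.75,2.9,-3.5,0,0,0.75,0,0,0,0,0.75,0,0,0,0,0.75]

```text
time: 30.58
tcp_pos: [0.3464, -0.3164, 0.1444]
eef_rot: [-0.0, 3.141, 0.0]
wrist_force: [0.2, -0.0, -0.3]
finger_gap: 0.0698
grip_force: 0.0
```

```bash
python3 - <<'E'
from h import *
cs=snap('side','s7.png');c=cs['frame'];t=snap('top','t7.png')['frame']
x=cv2.resize(c[230:430,250:450],(400,400)); y=cv2.resize(t[180:300,370:490],(400,400))
cv2.imwrite('pics/v7.png',np.hstack([x,y])[...,::-1])
E
```

```text
(no output)
```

View pics/v7.png

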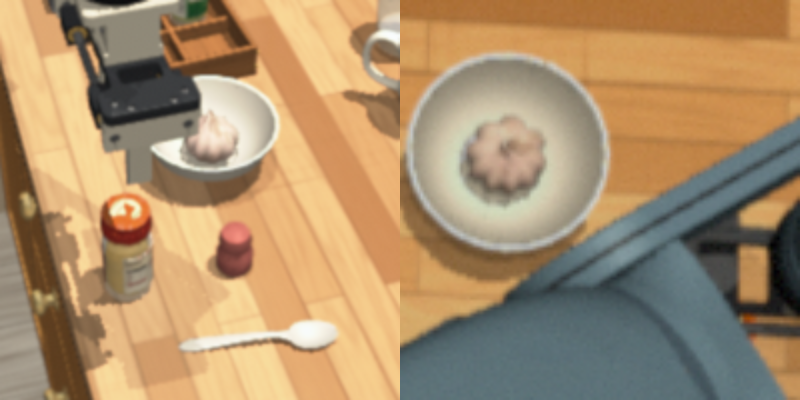

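The garlic sits in the bowl at (508,160) in the top crop. Jar a at (127,245), the shaker at (236,248) and the spoon are untouched. Jar a is next.

Emit:
send_rows:
  targets: [0,0,4,0,0.75,0,0,3,0,0.75,0,0,2.8,0,0.75,0,0,0,0,0.75,0,0,0,0,0.3,0,0,0,0,0.3,0,0,0,0,0.3,0,0,0,0,0.3,0,0,0,0,0.3]
  force: 15

```text
time: 31.8
tcp_pos: [0.3467, -0.317, 0.0468]
eef_rot: [-0.002, 3.141, -0.002]
wrist_force: [0.0, 1.5, 5.2]
finger_gap: 0.0442
grip_force: 15.0
```

Emit:
send_rows:
  targets: [0,0,-2,0,0.3,0,0,-3,0,0.3,0,0,-3,0,0.3,-0.7,2,0,0,0.3,-1.3,3.7,0,0,0.3,-1.4,4.1,0,0,0.3,-1.4,4.1,0,0,0.3,-1.4,4.1,0,0,0.3,-1.4,4.1,0,0,0.3,-1.2,3.6,0,0,0.3,-0.6,2,0,0,0.3,0,0,0,0,0.3,0,0,0,0,0.3]

```text
time: 33.42
tcp_pos: [0.4397, -0.04, 0.1258]
eef_rot: [0.002, -3.141, 0.001]
wrist_force: [0.0, -0.1, -0.6]
finger_gap: 0.0438
grip_force: 15.0
```

Position is on target, so I lower it to about TCP 0.055.

Emit:
send_rows:
  targets: [0,0.1,3,0,0.3,0,0,2,0,0.3,0,0,1,0,0.3,0,0,0.6,0,0.3,0,0,0.3,0,0.3,0,0,0,0,0.3]

```text
time: 34.17
tcp_pos: [0.4402, -0.0386, 0.0572]
eef_rot: [-0.002, 3.141, -0.0]
wrist_force: [-0.2, 1.0, -0.3]
finger_gap: 0.044
grip_force: 15.0
```

Emit:
send_rows:
  targets: [0,0,0.15,0,0.3,0,0,0.1,0,0.3,0,0,0,0,0.3]

```text
time: 34.55
tcp_pos: [0.4404, -0.0385, 0.0548]
eef_rot: [-0.002, 3.141, -0.0]
wrist_force: [0.2, -0.3, 2.9]
finger_gap: 0.0438
grip_force: 15.0
```

Emit:
send_rows:
  targets: [0,0,0,0,0.53,0,0,0,0,0.55,0,0,0,0,0.55,0,0,-2,0,0.55,0,0,-4,0,0.55,0,0,-4,0,0.55,0,-4.6,0,0,0.55,0,-4.7,0,0,0.55,0,-4.7,0,0,0.55,0,-4.7,0,0,0.55,0,-4.6,0,0,0.55,0,-4.6,0,0,0.55,0,-4.6,0,0,0.55,0,-4.6,0,0,0.55,0,0,0,0.17,0.55,0,0,0,0,0.55]

```text
time: 36.55
tcp_pos: [0.44, -0.4098, 0.1538]
eef_rot: [-0.264, -3.13, -0.001]
wrist_force: [0.9, 0.3, -0.5]
finger_gap: 0.0509
grip_force: 0.0
```

```bash
python3 - <<'E'
from h import *
cs=snap('side','s8.png');c=cs['frame']
cv2.imwrite('pics/v8.png',cv2.resize(c[170:430,230:450],(550,650))[:600,:,::-1])
print(read_state()['eef_rot'])
E
```

```text
[-2.60038459e-01 -3.13024419e+00 -1.19998354e-03]
```

View pics/v8.png

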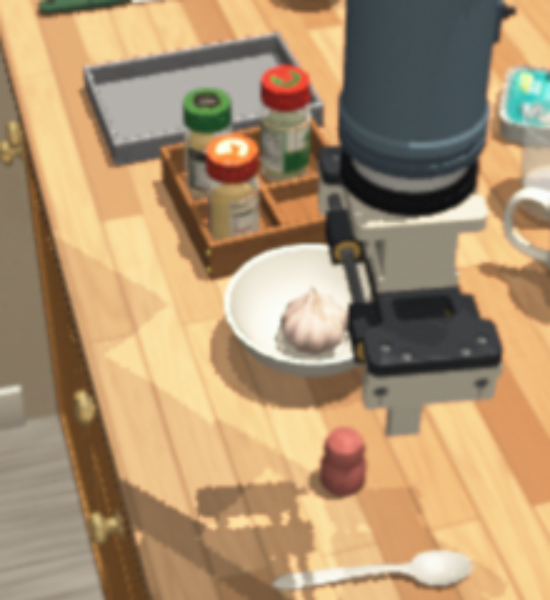

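Jar a stands upright in the near right bay at (235,185). The spoon at (375,572) is undisturbed below the gripper.

Emit:
send_rows:
  targets: [0,0,4,0,0.5,0,0,5,0,0.5,0,0,4,0,0.5,0,0,2,0,0.5,0,0,0.3,0,0.5,0,0,0,0,0.5]

```text
time: 37.35
tcp_pos: [0.4409, -0.4095, 0.0023]
eef_rot: [0.262, 3.13, -0.001]
wrist_force: [-0.1, -1.0, 0.4]
finger_gap: 0.0467
grip_force: 0.0
```

Emit:
send_rows:
  targets: [0,0,0.1,0,0.5,0,0,0,0,0.3,0,0,0,0,0.2,0,0,0,0,0.1,0,0,0,0,0.1,0,0,0,0,0.1,0,0,0,0,0.1]
  force: 8

```text
time: 38.22
tcp_pos: [0.4404, -0.4095, 0.0004]
eef_rot: [-0.265, -3.13, -0.0]
wrist_force: [-0.1, 0.3, -1.0]
finger_gap: 0.0092
grip_force: 0.0
```

Emit:
send_rows:
  targets: [0,0,-2,0,0.1,0,0,0,0,0.5,0,0,0,0,0.5,0,0,0,0,0.5,0,0,0,0,0.5]

```text
time: 38.85
tcp_pos: [0.4402, -0.4092, 0.0199]
eef_rot: [-0.265, -3.13, -0.001]
wrist_force: [-0.5, -0.6, 0.2]
finger_gap: 0.0439
grip_force: 0.0
```

```bash
python3 - <<'E'
from h import *
cs=snap('side','s9.png');c=cs['frame']
cv2.imwrite('pics/v9.png',cv2.resize(c[330:430,320:450],(780,600),interpolation=2)[:,:,::-1])
print(read_state()['tcp_pos'])
E
```

```text
[ 0.44020897 -0.40926459  0.0200031 ]
```

View pics/v9.png

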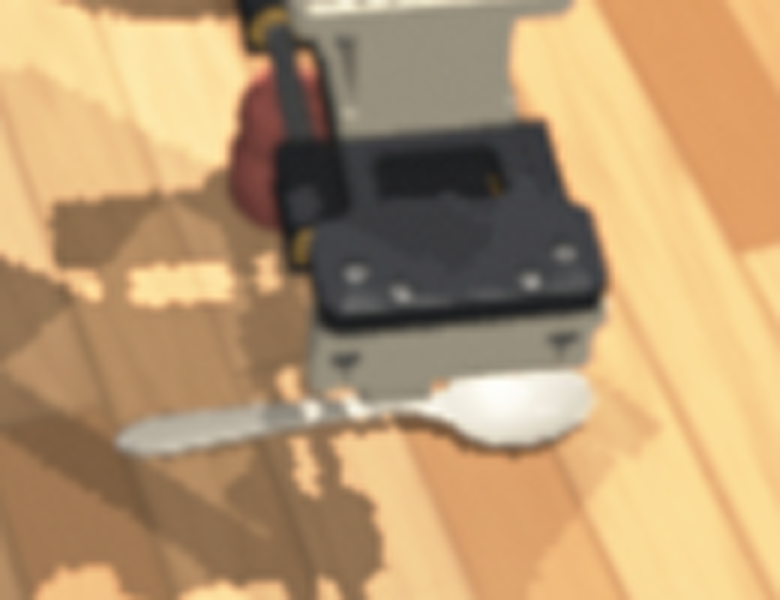

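```bash
python3 - <<'E'
from h import *
c=dict(np.load('pics/s9.npz'))
cr=lambda p:((np.array(p)-[320,330])*6).round()
for X in([.44,-.409,.02],[.44,-.4285,.02],[.44,-.4285,.06],[.44,-.447,.02],[.44,-.447,.06],[.4404,-.4095,0],[.371,-.396,.005],[.5075,-.4215,.005],[.44,-.409,.011]): print(X,cr(proj(c,X)))
for p in((340,403.3),(418.3,394.5),(382,398)): print(on(c,*p,.005))
# cast near fingertip-visible 
from station import read_state
s=read_state(); print(s['joint_positions'],s['tcp_pos'])
E
```

```text
[0.44, -0.409, 0.02] [362. 390.]
[0.44, -0.4285, 0.02] [385. 444.]
[0.44, -0.4285, 0.06] [392. 356.]
[0.44, -0.447, 0.02] [407. 496.]
[0.44, -0.447, 0.06] [416. 409.]
[0.4404, -0.4095, 0] [360. 434.]
[0.371, -0.396, 0.005] [118. 441.]
[0.5075, -0.4215, 0.005] [592. 402.]
[0.44, -0.409, 0.011] [360. 409.]
[ 0.3715786  -0.39572089  0.005     ]
[ 0.50895171 -0.41629865  0.005     ]
[ 0.44524927 -0.40530724  0.005     ]
[-9.34372627e-01  5.06200087e-01  1.61335502e+00 -2.29152463e-05
  1.02280667e+00 -2.33632113e+00] [ 0.44020897 -0.40926459  0.0200031 ]
```

```bash
python3 - <<'E'
from h import *
c=dict(np.load('pics/s9.npz'))
for n,g,T in(('s7 seen 319,320',.0349,[.3464,-.3164,.1444]),('s8 seen 391,342',.0255,[.44,-.4098,.1538]),('s6 seen 303,186',.0395,[.4678,.3097,-.0017]),('s1',.021,[.4365,.0327,.1266])):
    T=np.array(T);print(n,'tcp',np.round(proj(c,T),1),'inner',np.round(proj(c,T-[0,g,0]),1),'outer',np.round(proj(c,T-[0,g+.0175,0]),1),'-y+4mm z',np.round(proj(c,T-[0,g+.0175,.004]),1))
o=cv2.imread('pics/s9.png');p=cv2.imread('pics/s8.png')
cv2.imwrite('pics/v10.png',np.hstack([cv2.resize(p[330:430,320:450],(390,300),interpolation=2),cv2.resize(o[250:420,320:450],(390,510),interpolation=2)[:300]]))
E
```

```text
s7 seen 319,320 tcp [312.3 318.3] inner [317.6 333. ] outer [320.4 340.7] -y+4mm z [320.4 342.4]
s8 seen 391,342 tcp [384.5 343. ] inner [390.2 354.8] outer [394.2 363.3] -y+4mm z [394. 365.]
s6 seen 303,186 tcp [299.7 187.7] inner [303.2 195.3] outer [304.7 198.8] -y+4mm z [304.8 200.1]
s1 tcp [312.7 205.5] inner [315.1 210.8] outer [317.2 215.3] -y+4mm z [317.2 216.8]
```

The side projection shows the real fingertips about 20 mm or more higher than the reported TCP. So I find the surface by touch, with the fingers astride the spoon.

Emit:
send_rows:
  targets: [0,0,2,0,0.4,0,0,0.5,0,0.4,0,0,0.3,0,0.4,0,0,0,0,0.4]

```text
time: 39.4
tcp_pos: [0.4405, -0.4096, -0.0074]
eef_rot: [0.265, 3.13, -0.0]
wrist_force: [-0.8, -0.2, 1.1]
finger_gap: 0.0373
grip_force: 0.0
```

Emit:
send_rows:
  targets: [0,0,0.3,0,0.4,0,0,0,0,0.4]

```text
time: 39.65
tcp_pos: [0.4404, -0.4095, -0.0105]
eef_rot: [0.265, 3.13, -0.0]
wrist_force: [-0.6, 0.7, -0.3]
finger_gap: 0.0371
grip_force: 0.0
```

Emit:
send_rows:
  targets: [0,0,0.3,0,0.4,0,0,0,0,0.4]

```text
time: 39.9
tcp_pos: [0.4403, -0.4093, -0.0138]
eef_rot: [-0.265, -3.13, -0.001]
wrist_force: [-0.7, 0.2, -1.1]
finger_gap: 0.037
grip_force: 0.0
```

Emit:
send_rows:
  targets: [0,0,0.3,0,0.4,0,0,0,0,0.4]

```text
time: 40.15
tcp_pos: [0.4402, -0.4093, -0.0169]
eef_rot: [-0.265, -3.13, -0.001]
wrist_force: [0.0, 0.6, 0.1]
finger_gap: 0.0373
grip_force: 0.0
```

Emit:
send_rows:
  targets: [0,0,0.2,0,0.4,0,0,0,0,0.4]

```text
time: 40.4
tcp_pos: [0.4403, -0.4094, -0.0187]
eef_rot: [-0.265, -3.13, -0.0]
wrist_force: [0.1, 0.1, 0.7]
finger_gap: 0.0371
grip_force: 0.0
```

Emit:
send_rows:
  targets: [0,0,0.2,0,0.4,0,0,0,0,0.4]

```text
time: 40.65
tcp_pos: [0.4403, -0.4094, -0.0207]
eef_rot: [-0.265, -3.13, -0.0]
wrist_force: [0.7, 0.1, -1.0]
finger_gap: 0.0372
grip_force: 0.0
```

Emit:
send_rows:
  targets: [0,0,0,0,0.25,0,0,0,0,0.15,0,0,0,0,0.1,0,0,0,0,0.1,0,0,0,0,0.1]
  force: 6

```text
time: 41.28
tcp_pos: [0.4405, -0.4095, -0.02]
eef_rot: [0.265, 3.13, -0.0]
wrist_force: [-0.3, 1.0, 5.0]
finger_gap: 0.0127
grip_force: 5.5
```

Emit:
send_rows:
  targets: [0,0,0,0,0.4,0,0,0,0,0.4,0,0,0,0,0.4,0,0,0.3,0,0.4,0,0,0,0,0.4]

```text
time: 41.9
tcp_pos: [0.4402, -0.4092, -0.024]
eef_rot: [-0.265, -3.13, -0.001]
wrist_force: [-0.4, 0.3, 0.1]
finger_gap: 0.0374
grip_force: 0.0
```

Emit:
send_rows:
  targets: [0,0,0.2,0,0.4,0,0,0,0,0.4]

```text
time: 42.15
tcp_pos: [0.4403, -0.4094, -0.0257]
eef_rot: [-0.265, -3.13, -0.0]
wrist_force: [-0.2, -0.0, 0.8]
finger_gap: 0.0368
grip_force: 0.0
```

Emit:
send_rows:
  targets: [0,0,0.2,0,0.4,0,0,0,0,0.4]

```text
time: 42.4
tcp_pos: [0.4403, -0.4094, -0.0277]
eef_rot: [-0.265, -3.13, -0.0]
wrist_force: [0.5, -0.1, -0.1]
finger_gap: 0.037
grip_force: 0.0
```

Emit:
send_rows:
  targets: [0,0,0.2,0,0.4,0,0,0,0,0.4]

```text
time: 42.65
tcp_pos: [0.4405, -0.4096, -0.0284]
eef_rot: [0.265, 3.13, -0.001]
wrist_force: [-0.4, 0.9, 8.4]
finger_gap: 0.0369
grip_force: 4.1
```

Emit:
send_rows:
  targets: [0,0,0.15,0,0.4,0,0,0,0,0.4]

```text
time: 42.9
tcp_pos: [0.4406, -0.4097, -0.0285]
eef_rot: [0.264, 3.13, -0.001]
wrist_force: [-4.6, 4.9, 19.1]
finger_gap: 0.0374
grip_force: 9.3
```

Surface contact comes at reported z = -0.0283, so the tips sit 28 mm short of the reported TCP. I back off slightly and grip.

Emit:
send_rows:
  targets: [0,0,-0.45,0,0.4,0,0,0,0,0.3,0,0,0,0,0.2,0,0,0,0,0.1,0,0,0,0,0.1,0,0,0,0,0.1,0,0,0,0,0.1]
  force: 8

```text
time: 43.78
tcp_pos: [0.4403, -0.4095, -0.0267]
eef_rot: [-0.265, -3.13, -0.0]
wrist_force: [-1.1, 0.1, -1.5]
finger_gap: 0.0214
grip_force: 8.0
```

Emit:
send_rows:
  targets: [0,0,-0.7,0,0.1,0,0,-2,0,0.1,0,0,-4,0,0.1,0,0,-4,0,0.1,0,0,-4,0,0.1,0,0,0,-0.1,0.1,0,0,0,-0.1,0.1,0,0,0,0,0.1]

```text
time: 44.78
tcp_pos: [0.4404, -0.4095, 0.1211]
eef_rot: [-0.048, 3.141, -0.001]
wrist_force: [1.2, 1.1, 0.2]
finger_gap: 0.0213
grip_force: 8.0
```

Emit:
send_rows:
  targets: [-0.1,2,0,0,0.1,-0.3,4,0,0,0.1,-0.3,5,0,0,0.1,-0.4,5,0,0,0.1,-0.4,5,0,0,0.1,-0.4,5,0,0,0.1,-0.4,5,0,0,0.1,-0.4,5,0,0,0.1,-0.3,5,0,0,0.1,-0.3,5,0,0,0.1,-0.3,4.5,0,0,0.1,-0.2,3.2,0,0,0.1,-0.1,2,0,0,0.1,0,0,0,0,0.1,0,0,0,0,0.1]

```text
time: 46.65
tcp_pos: [0.4613, 0.1483, 0.1204]
eef_rot: [0.049, -3.141, 0.0]
wrist_force: [0.1, -0.4, 0.7]
finger_gap: 0.0215
grip_force: 8.0
```

```bash
python3 - <<'E'
from h import *
c=snap('side','s11.png')
s=read_state();print(s['tcp_pos'],s['finger_gap'],s['grip_force'],s['wrist_force'])
# spoon visible? low-saturation bright pixels around expected
T=np.array(s['tcp_pos']);
for dx in(-.069,0,.06): 
    u,v=np.round(proj(c,T+[dx,0,.03])).astype(int); p=c['frame'][v-3:v+4,u-3:u+4].reshape(-1,3);print(dx,u,v,p.max(0),p.mean(0).round())
E
```

```text
[0.46155197 0.14800124 0.12043247] 0.02151782501533253 7.961559664690867 [-0.58801258  1.1325107   0.26169039]
-0.069 282 173 [233 190 174] [183. 153. 117.]
0 310 169 [197 140 101] [147. 118.  91.]
0.06 335 165 [239 235 223] [204. 168. 132.]
```

Emit:
send_rows:
  targets: [0,0,4,0,0.1,0,0,4,0,0.1,0,0,3,0,0.1,0,0,2,0,0.1,0,0,0.8,0,0.1,0,0,0,0,0.1]

```text
time: 47.45
tcp_pos: [0.4619, 0.1479, -0.0176]
eef_rot: [0.047, -3.141, 0.0]
wrist_force: [-0.3, 0.0, -0.6]
finger_gap: 0.0215
grip_force: 8.0
```

Emit:
send_rows:
  targets: [0,0,0.15,0,0.1,0,0,0,0,0.1]

```text
time: 47.7
tcp_pos: [0.4626, 0.1485, -0.0183]
eef_rot: [-0.049, 3.14, 0.0]
wrist_force: [-0.5, 0.7, 0.1]
finger_gap: 0.0215
grip_force: 8.0
```

Emit:
send_rows:
  targets: [0,0,0.15,0,0.1,0,0,0.1,0,0.1,0,0,0,0,0.1]

```text
time: 48.08
tcp_pos: [0.462, 0.1485, -0.0216]
eef_rot: [0.049, -3.141, 0.0]
wrist_force: [0.8, 0.6, -0.7]
finger_gap: 0.0216
grip_force: 8.0
```

Emit:
send_rows:
  targets: [0,0,0.1,0,0.1,0,0,0,0,0.1,0,0,0,0,0.25,0,0,0,0,0.34,0,0,0,0,0.34,0,0,-1,0,0.34,0,0,-3,0,0.34,0,0,-4,0,0.34,0,0,-4,0,0.34]

```text
time: 49.2
tcp_pos: [0.4618, 0.1484, 0.0991]
eef_rot: [0.049, -3.141, 0.0]
wrist_force: [1.2, 0.5, 0.1]
finger_gap: 0.0317
grip_force: 0.0
```

Emit:
send_rows:
  targets: [0.9,4.3,0,0,0.34,0.9,4.3,0,0,0.5,0.9,4.3,0,0,0.55,0.9,4.3,0,0,0.55,0.9,4.2,0,0,0.55,0.9,4.2,0,0,0.55,0,0,0,0.113,0.55,0,0,0,0,0.55]

```text
time: 50.2
tcp_pos: [0.3996, 0.4031, 0.0978]
eef_rot: [0.125, 3.139, -0.0]
wrist_force: [-0.6, -0.5, -1.0]
finger_gap: 0.0512
grip_force: 0.0
```

```bash
python3 - <<'E'
from h import *
c=snap('top','t12.png');s=read_state();print(s['tcp_pos'],s['eef_rot'])
cs=snap('side','s12.png')
x=cv2.resize(c['frame'][170:280,130:290],(640,440),interpolation=2)
y=cv2.resize(cs['frame'][140:240,230:380],(640,427),interpolation=2)
cv2.imwrite('pics/v12.png',cv2.resize(np.vstack([x,y]),(430,583))[...,::-1])
E
```

```text
[0.39988357 0.40264677 0.09774393] [ 1.24395540e-01  3.13904060e+00 -1.83797493e-04]
```

View pics/v12.png

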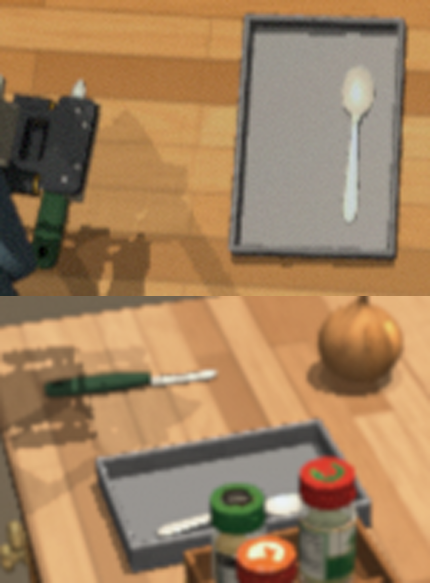

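The spoon lies lengthwise in the tray at (355,140), and the peeler lies under the gripper as measured. I grip the peeler.

Emit:
send_rows:
  targets: [0,0,4,0,0.55,0,0,4,0,0.55,0,0,2.5,0,0.55,0,0,1.2,0,0.55,0,0,0.5,0,0.55,0,0,0,0,0.45,0,0,0,0,0.3,0,0,0,0,0.2,0,0,0,0,0.2,0,0,0,0,0.2,0,0,0,0,0.2]
  force: 15

```text
time: 51.68
tcp_pos: [0.4005, 0.4031, -0.0238]
eef_rot: [0.128, 3.138, 0.001]
wrist_force: [-0.3, -0.9, 5.9]
finger_gap: 0.0248
grip_force: 15.0
```

Emit:
send_rows:
  targets: [0,0,-1,0,0.2,0,0,-3,0,0.2,0,0,-4,0,0.2,0,0,0,-0.113,0.2,-0.3,-2,0,0,0.2,-0.7,-4,0,0,0.2,-0.7,-4.2,0,0,0.2,-0.7,-4.2,0,0,0.2,-0.6,-3.8,0,0,0.2,-0.4,-2,0,0,0.2,0,0,0,0,0.2,0,0,0,0,0.2]

```text
time: 53.18
tcp_pos: [0.4398, 0.2017, 0.0552]
eef_rot: [0.046, -3.14, -0.0]
wrist_force: [-0.2, -0.7, -0.9]
finger_gap: 0.025
grip_force: 15.0
```

Emit:
send_rows:
  targets: [0,0,3,0,0.2,0,0,2.5,0,0.2,0,0,1,0,0.2,0,0,0.5,0,0.2,0,0,0.2,0,0.2,0,0,0,0,0.2]

```text
time: 53.92
tcp_pos: [0.4408, 0.202, -0.016]
eef_rot: [-0.049, 3.14, 0.0]
wrist_force: [-0.8, 0.5, -1.2]
finger_gap: 0.0249
grip_force: 15.0
```

Emit:
send_rows:
  targets: [0,0,0.15,0,0.2,0,0,0.1,0,0.2,0,0,0,0,0.2]

```text
time: 54.3
tcp_pos: [0.4406, 0.2018, -0.0188]
eef_rot: [-0.049, 3.141, 0.0]
wrist_force: [-0.2, 0.5, 2.0]
finger_gap: 0.0247
grip_force: 15.0
```

Contact with the tray floor. I release gently, lift and move clear.

Emit:
send_rows:
  targets: [0,0,0,0,0.3,0,0,0,0,0.37,0,0,0,0,0.37,0,0,-1,0,0.37,0,0,-4,0,0.37,0,0,-5,0,0.37,0,0,-5,0,0.37,3,3,0,0,0.37,3,5,0,0,0.37,0,5,0,0,0.37,0,5,0,0,0.37,0,5,0,0,0.37,0,0,0,0,0.37,0,0,0,0,0.37]

```text
time: 56.05
tcp_pos: [0.3728, 0.4292, 0.131]
eef_rot: [0.05, -3.141, 0.001]
wrist_force: [0.6, -0.8, 0.1]
finger_gap: 0.0346
grip_force: 0.0
```

```bash
python3 - <<'E'
from h import *
c=snap('top','t13.png');f=c['frame'];h=cv2.cvtColor(f,cv2.COLOR_RGB2HSV);H,S,V=[h[...,i].astype(int) for i in range(3)]
def rep(n,m,b,z):
    k=np.zeros(m.shape,np.uint8);k[b[1]:b[3],b[0]:b[2]]=m[b[1]:b[3],b[0]:b[2]]
    _,l,st,ce=cv2.connectedComponentsWithStats(k);i=1+np.argmax(st[1:,4]);ys,xs=np.where(l==i)
    e=[on(c,xs[j],ys[j],z).round(3)[:2].tolist() for j in(ys.argmax(),ys.argmin())]
    print(n,st[i],on(c,*ce[i],z).round(3),'ends',e)
g=(H>40)&(H<90)&(S>90)
rep('peelerhandle',g,(215,172,285,270),.015); rep('blade',(V>195)&(S<60),(222,182,252,225),.01)
rep('spoon',(V>195)&(S<75),(250,182,278,260),.011)
rep('jar_b',g,(285,205,330,262),.107);rep('jar_a',(H<22)&(S>190)&(V>170),(325,215,365,255),.106)
rep('cj',((H<6)|(H>174))&(S>180)&(V>130),(292,178,325,212),.114);rep('garlic',(S>20)&(S<95)&(V<215)&((H<12)|(H>165)),(380,205,425,250),.035)
rep('shaker',(S>120)&((H<5)|(H>172)),(452,228,472,252),.045)
s=read_state();print(s['time'],s['tcp_pos'],s['grip_force'])
E
```

```text
peelerhandle [233 215   9  42 217] [0.421 0.2   0.015] ends [[0.376, 0.202], [0.474, 0.201]]
blade [240 190   2   3   5] [0.533 0.204 0.01 ] ends [[0.531, 0.204], [0.536, 0.205]]
spoon [258 197  10  18 113] [0.504 0.149 0.011] ends [[0.481, 0.15], [0.522, 0.156]]
jar_b [297 218  19  20 214] [0.433 0.037 0.107] ends [[0.412, 0.041], [0.455, 0.044]]
jar_a [331 217  20  20 182] [ 0.44  -0.038  0.106] ends [[0.419, -0.033], [0.461, -0.03]]
cj [298 187   6  16  38] [0.506 0.055 0.114] ends [[0.489, 0.048], [0.522, 0.057]]
garlic [397 225   8   9  26] [ 0.458 -0.178  0.035] ends [[0.449, -0.176], [0.468, -0.18]]
shaker [455 233  14  14 110] [ 0.44  -0.315  0.045] ends [[0.425, -0.312], [0.455, -0.316]]
56.1 [0.3730101  0.42880078 0.13106519] 0.0
```

```bash
python3 -c "
from station import sign_off
print(sign_off())"
```

```text
the job is handed in; nothing more can be done
None
```

The job is handed in at about 56 s. By the last camera check, both jars stand in the caddy's two near bays, the peeler and teaspoon lie lengthwise in the tray, and the garlic is in the bowl. The shaker has not moved and the caddy jar was not touched. The sign-off did not report a verdict.

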